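# Load the bench shaker, shift its lever through the H gate and start it

### The job

Set the bench shaker going with the blood tubes: stand the tube carrier with the carrying handle on the shaker's platform, lengthwise along the two rubber bars, and slide the near bar up until the carrier is held snugly against the fixed far bar. Shift the gear lever from slow rocking (the near left slot it is in) to fast circling: across neutral and then fully forward, away from the robot, into the far right slot; last of all, push the start button right down and let it spring back. Keep the carrier upright and leave the other things on the bench where they are.

Things in the scene. Friction and masses are not known exactly. Their poses are not given: they have to be found in the camera images.
- shaker: cream bench shaker, 320 mm deep (x) by 435 mm wide (y), fixed to the bench, perhaps a little turned. Origin: bench level under its middle; x points away from the robot, y to the left, z up. Left half: an aluminium platform with two rubber bars across it. Right half: a console, top 123 mm above the bench, with the gear lever in its middle and the start button on its near end.
- platform_mid (a point): centre of the platform's flat top, 250 x 250 mm, at x -10, y +90, z 115 mm of the shaker. The rails and end blocks at its left and right edges leave 204 mm clear along y.
- far_bar_mid (a point): middle of the fixed far bar, on its axis: rubber-sleeved, 16 mm thick, along y, at x +70, y +90 mm of the shaker, 30 mm above the platform
- gate_mid (a point): centre of the flat steel gate plate (100 x 86 mm, on the console), on its top, x -10, y -135, z 128 mm of the shaker. H-shaped slot, 16 mm wide: two slots along x, 16 mm left and 16 mm right of the centre, joined at the centre by the neutral slot along y. The lever's rod is 11 mm thick; at the plate it can go 20 mm near or far of neutral.
- lever_knob (a point): centre of the black gear-lever knob, 34 mm across, 170 mm from the rod's ball pivot, which lies at x -10, y -135, z 55 mm of the shaker: the knob travels about 38 mm left or right and 46 mm near or far of upright. The gate stops the rod: it gets from left to right only through neutral. The lever stays where it is left; moving it takes about 2 to 3 N at the knob.
- shift_cross (a joint): left-right lean of the gear lever, rad: 0 upright, -0.23 in the left slot, +0.23 in the right slot (0.03 of play to either side in a slot). The lever leans left-right first, then near-far about the leaning cross axis.
- shift_fore (a joint): near-far lean of the gear lever, rad: 0 in neutral, about -0.275 at the near end of a slot (towards the robot), about +0.275 at the far end (forward, away from the robot)
- clamp_bar (a joint): travel of the sliding near bar, m: at 0 its axis is at x -100 mm of the shaker, and it grows as the bar slides away from the robot (at most 0.12). With the carrier clamped against the far bar it reads 0.098. It slides stiffly (about 3 N) and stays where it is left.
- bar_mid (a point): middle of the sliding near bar, on its axis (30 mm above the platform; bar 16 mm thick, 212 mm long, along y); it can be pushed from its near side
- carrier: steel tube carrier with ten white-capped blood tubes fixed in it, 0.4 to 0.75 kg, symmetric (either way round will do). Base 56 mm (x) by 130 mm (y), body 62 mm high, caps up to 94 mm, and over them along y a straight black carrying handle on two end posts; nothing else has such a handle. Origin: centre of the underside. Clamped, its centre is at x +34 mm of the shaker, y about +90 mm.
- carrier_handle (a point): centre of the carrier's handle, 126 mm above its underside; the handle is a bar 14 mm wide (carrier x), 12 mm high, 130 mm long (carrier y), with 26 mm of free space under it over the tube caps
- start (a joint): travel of the start button, m: 0 up, 0.006 right down; it springs back, 5 N takes it right down
- start_top (a point): middle of the top of the grey round start button (28 mm across), on the near end of the console's top; it stands 145 mm above the bench and is pressed straight down
- low_rack: bystander: low white plastic tube rack without a handle, 56 x 130 mm, 75 mm high with its white-capped tubes; origin under its centre
- reagent: bystander: amber bottle, 64 mm across, 150 mm high; origin under its centre
- slide_box: bystander: flat closed slide box, 85 x 110 x 37 mm; origin under its centre
Things that resemble listed ones, but are neither listed nor needed, are in the scene too. Of the things shaped like the carrier, the steel one is meant.

How it is judged:
On the way:
1. start button pushed right down with the carrier clamped on the platform and the lever in the far right slot (value of joint start above 0.0045 m and x of carrier in the frame of shaker between 0.028 and 0.039 m and y of carrier in the frame of shaker between 0.05 and 0.13 m and z of carrier in the frame of shaker between 0.111 and 0.119 m and angle between carrier's own z axis and vertical below 0.06 rad and angle between the y axis of carrier and the y axis of shaker, either way round below 0.06 rad and value of joint clamp_bar above 0.0945 m and value of joint shift_cross above 0.18 rad and value of joint shift_fore above 0.23 rad), for 0.05 s.
At the end, for the whole second after the job is handed in: Carrier flat on the platform, along the bars (0.06 rad), within 40 mm of their middle, between them with at most 3.5 mm play; lever in the far right slot (right lean over 0.18, forward over 0.23 rad); start pushed right down after that and up again; nothing moving (x of carrier in the frame of shaker between 0.028 and 0.039 m and y of carrier in the frame of shaker between 0.05 and 0.13 m and z of carrier in the frame of shaker between 0.111 and 0.119 m and angle between carrier's own z axis and vertical below 0.06 rad and angle between the y axis of carrier and the y axis of shaker, either way round below 0.06 rad and value of joint clamp_bar above 0.0945 m and value of joint shift_cross above 0.18 rad and value of joint shift_fore above 0.23 rad and value of joint start below 0.002 m and linear speed of carrier below 0.02 m/s); the robot touches nothing.
It fails at once if start button pushed before the carrier is clamped and the lever is in the far right slot (value of joint start above 0.0045 m and not (x of carrier in the frame of shaker between 0.028 and 0.039 m and y of carrier in the frame of shaker between 0.05 and 0.13 m and z of carrier in the frame of shaker between 0.111 and 0.119 m and angle between carrier's own z axis and vertical below 0.06 rad and angle between the y axis of carrier and the y axis of shaker, either way round below 0.06 rad and value of joint clamp_bar above 0.0945 m and value of joint shift_cross above 0.18 rad and value of joint shift_fore above 0.23 rad)).
It fails at once if carrier tipped more than 30 degrees (angle between carrier's own z axis and vertical above 0.52 rad).
It fails at once if a bystander moved more than 25 mm (distance of any of low_rack, reagent, slide_box from where it was at the start of the episode above 0.025 m).
It also fails if it takes over 64 s, if anything falls off the work surface, if the arm or the gripper's body presses on something with over 40 N, if the wrist force passes 120 N, or if a joint passes its speed limit or range.

### The arm

A 6-joint arm with a two-finger parallel gripper is mounted at the origin on the work surface. World frame = base frame: x ahead of the robot, y to its left, z up, the work surface at z = 0. Lengths are in m, angles in rad, forces in N, time in s.
With the tool pointing down it reaches from about 0.3 to 0.775 m from the base axis. Payload 14.6 kg.
Tool frame: the origin (TCP) lies at the very end of the fingers, on their centre line; the grasp point (between the pads) lies 19 mm behind it; z points along the fingers, x is the direction in which the jaws open and shut, and the axes are right-handed (so a half turn about z gives the same grasp; the last joint's range is limited). The gripper opens to 85 mm and grips with 20 to 120 N. Pads are 22 mm wide; open, the fingers measure 114 mm over their backs; the gripper's body (76 mm by 85 mm) begins 54 mm behind the grasp point. The pads swing forward as they close: fully open they stand 13 mm farther back than shut.
Start: joints at [-0.067, 0.3, 1.521, -0, 1.321, -0.067], TCP at [0.55, -0, 0.231] pointing down, gripper open.
Joint ranges: [-3.03, 3.03], [-0.79, 2.21], [0.23, 2.52], [-1.04, 4.18], [0, 3.07], [-2.55, 2.55]. Speed limits (rad/s): [2.22, 2.22, 2.57, 3.14, 3.14, 3.14].

### API

Orientations are given as a 3x3 rotation matrix whose columns are the frame's x, y, z axes.
In Python, from plant import * gives the robot as it stands. Calls block until the motion is done:
- reach(position, orientation): joint-space move of the TCP to a pose.
- move_linear(position, orientation=None, feed=0.15, f_stop=None): straight line of the TCP; orientation=None keeps the orientation; feed is the mean speed in m/s. With f_stop (N) it stops when the force on the tool has changed by that much, and returns True; else False.
- move_j(angles): joint-space move.
- gripper_to(opening, squeeze=None): opening from 0.0 (shut) to 1.0 (fully open); squeeze is the grip in N (None keeps the last); returns when the fingers have stopped.
- pause(seconds).
- inverse_kinematics(position, orientation): joint angles nearest the present ones, or None.
- observe(): the state.
- grab_frame(name): name is "scene" or "side" or "wrist"; returns a dict with "frame" (480x640x3 uint8, red, green, blue), "z_map" (480x640 float32, m along the optical axis (not along the pixel's ray), 0 where there is no reading), "intrinsics" (3x3 intrinsics, pixels), "R" (3x3) and "t" (3): a world point X has camera coordinates R X + t; the wrist camera has in their place "hand_eye" (4x4, takes a point from camera to tool coordinates, whose origin is the TCP and whose axes are the tool frame's). Camera axes: x right, y down, z forward; pixel columns grow to the right and rows downward; lengths in m; the calibration is good to about 2 mm. A picture is of the moment at which its call begins: read the wrist's pose just before it.
A pose or a line that the arm cannot do raises MotionError and nothing moves.
- close_job(): hands the job in, once; it reports no verdict.
The state is a dict: "time": time; "q": joint angles; "joint_velocities": joint speeds; "effort": joint torques, N m; "ee_pos": TCP position; "tcp_rot": TCP orientation; "contact_force": force on the tool from outside, world axes, zero at the start; "ft_torque": the same for the moment, N m; "opening": opening from 0.0 (shut) to 1.0 (fully open).
Only numpy, scipy, OpenCV 4.12 (cv2) and the standard library are available. Lean on these libraries where they do the work, as an engineer would, in place of code of your own. Each camera call takes 0.05 s, during which the arm holds its last target. There are 200 camera calls.

## Working session

There is one attempt and no reset: what is moved stays moved. The work goes in short steps, each a Python script; the robot and the scene stay as the last script left them, time stands still between calls to the robot, and variables do not carry over. Pictures are saved under pics/ and viewed, about 8 in all and at most 12, crops included, and the job is handed in when it is done.

```bash
ls; mkdir -p pics; python3 - <<'E'
from plant import *
import cv2,numpy as np
for n in("scene","side"):
    f=grab_frame(n); cv2.imwrite(f"pics/{n}0.png",f["frame"][:,:,::-1]); np.savez(f"pics/{n}0.npz",**f)
    print(n,f["intrinsics"].tolist(),(-f["R"].T@f["t"]).round(3), f["R"].round(3).tolist(),(f["z_map"]>0).mean())
print(observe())
E
```

```text
pics
scene [[494.68973127234034, 0.0, 317.8465002868794], [0.0, 494.68973127234034, 245.1825660502545], [0.0, 0.0, 1.0]] [ 0.923 -0.457  1.   ] [[0.684, 0.729, -0.003], [0.564, -0.532, -0.631], [-0.462, 0.43, -0.776]] 0.9958951822916666
side [[518.8657799465288, 0.0, 322.7120835301222], [0.0, 518.8657799465288, 249.27082231198153], [0.0, 0.0, 1.0]] [ 0.097 -0.949  0.811] [[0.953, -0.302, 0.004], [-0.161, -0.519, -0.84], [0.255, 0.8, -0.543]] 0.99609375
{'time': 0.1, 'q': array([-6.65997290e-02,  3.00423011e-01,  1.52154171e+00,  3.94781305e-06,
        1.32070560e+00, -6.66448065e-02]), 'joint_velocities': array([-0.00047032, -0.00312491, -0.00158736,  0.00049282,  0.00072072,
        0.00078657]), 'effort': array([ 5.41233840e-04, -5.44380498e+01, -3.62372375e+01, -1.11349805e-04,
        3.02289474e-03, -1.80062301e-05]), 'ee_pos': array([5.49780495e-01, 1.27946533e-05, 2.30764349e-01]), 'tcp_rot': array([[ 9.99999421e-01,  4.40576785e-05, -1.07502920e-03],
       [ 4.41389075e-05, -9.99999996e-01,  7.55361929e-05],
       [-1.07502587e-03, -7.55835998e-05, -9.99999419e-01]]), 'contact_force': array([-0.40224085,  0.21578134, -0.87380733]), 'ft_torque': array([-0.00369497, -0.01403542, -0.01135204]), 'opening': 1.0000777952367605}
```

View pics/scene0.png

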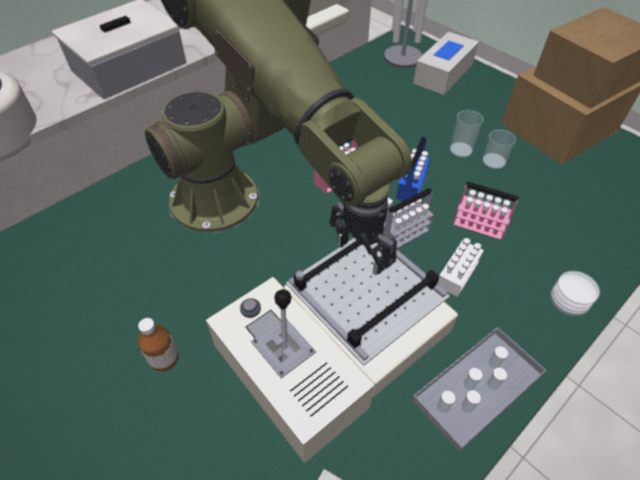

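View pics/side0.png

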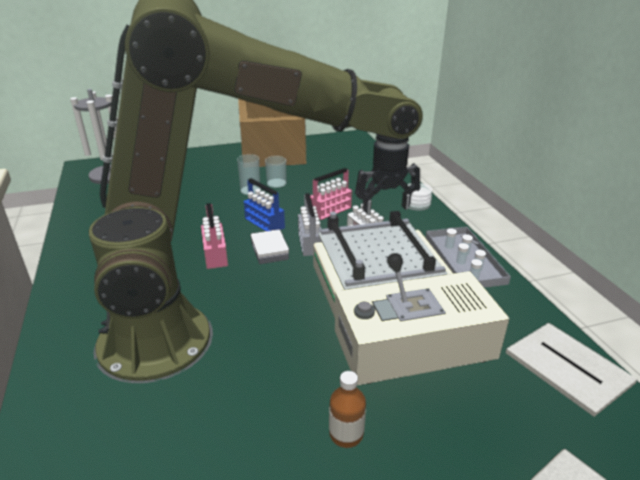

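Carrier-like candidates in the scene picture: blue (413,175), pink (485,210) and (335,170), grey (410,215, side 310,228), and the handle-less white rack (460,265). The grey one fits "steel". Its crop comes next, together with the shaker pose from the two depth views.

```bash
cat > h.py <<'E'
import numpy as np, cv2
def cloud(f, R=None, t=None):
    """per-pixel world points (480,640,3), NaN where no reading"""
    K=f["intrinsics"]; z=f["z_map"].astype(float).copy(); z[z==0]=np.nan
    v,u=np.mgrid[:480,:640]
    P=np.dstack([(u-K[0,2])/K[0,0]*z,(v-K[1,2])/K[1,1]*z,z])
    if R is None: R,t=f["R"],f["t"]
    return (P-t)@R          # R^T (P-t)
def wcloud(f,s):
    H=f["hand_eye"]; Rw=s["tcp_rot"]@H[:3,:3]; tw=s["tcp_rot"]@H[:3,3]+s["ee_pos"]
    return cloud(f,Rw.T,-Rw.T@tw)
X0,Y0,S=0.15,-0.40,0.00125
def ortho(clouds):
    W=int(.8/S);H=int(.8/S); im=np.zeros((H,W,3),np.uint8); zz=np.full((H,W),-1.)
    for P,c in clouds:
        p=P.reshape(-1,3);c=c.reshape(-1,3); ok=np.isfinite(p[:,0])&(p[:,2]>-.02)&(p[:,2]<.27)
        p,c=p[ok],c[ok]; o=np.argsort(p[:,2]); p,c=p[o],c[o]
        r=((.95-p[:,0])/S).astype(int); q=((.4-p[:,1])/S).astype(int)  # up=+x, left=+y
        ok=(r>=0)&(r<H)&(q>=0)&(q<W)
        for rr,qq,pp,cc in zip(r[ok],q[ok],p[ok],c[ok]):
            if pp[2]>zz[rr,qq]: zz[rr,qq]=pp[2]; im[rr,qq]=cc
    return im,zz
E
python3 - <<'E'
from h import *
fs=[dict(np.load(f"pics/{n}0.npz")) for n in("scene","side")]
cl=[cloud(f) for f in fs]
for n,P,f in zip(("scene","side"),cl,fs):
    rgb=f["frame"].astype(int); hsv=cv2.cvtColor(f["frame"],cv2.COLOR_RGB2HSV)
    m=(abs(P[...,2]-.123)<.006)&(rgb.min(2)>110)&(P[...,0]>.25)&(P[...,0]<.9)&(abs(P[...,1])<.45)
    m=m&(hsv[...,1]<60)
    m=cv2.morphologyEx(m.astype(np.uint8),cv2.MORPH_OPEN,np.ones((3,3)))
    nl,lab,st,_=cv2.connectedComponentsWithStats(m)
    for i in np.argsort(-st[1:,4])[:3]+1:
        q=P[lab==i]; (c,s,a)=cv2.minAreaRect((q[:,:2]*1000).astype(np.float32)); print(n,st[i],np.round(c,1),np.round(s,1),round(a,2),q[:,2].mean(), rgb[lab==i].mean(0))
a=fs[0]["frame"][150:300,330:530]; b=fs[1]["frame"][150:300,240:440]
cv2.imwrite("pics/crop1.png",cv2.resize(np.hstack([a,b]),(800,300),interpolation=cv2.INTER_CUBIC)[:,:,::-1])
im,zz=ortho([(P,f["frame"]) for P,f in zip(cl,fs)]); 
cv2.imwrite("pics/ortho.png",im[:600,:,::-1])
E
```

```text
scene [  207   278   166   166 11643] [ 551.2 -196.9] [171.4 321.6] 86.31 0.12218665071424759 [210.12307824 209.70540239 209.79610066]
scene [301 291  46  48 403] [541.7 -85.6] [ 14.3 142.7] 86.59 0.12306381779265496 [145.55583127 146.41687345 158.5483871 ]
scene [397 252  28  26 158] [581.8 140.5] [13.9 85.1] 85.58 0.12340015856478571 [144.10126582 145.5        158.13924051]
side [ 336  272  170   74 7305] [ 550.7 -196.6] [177.2 322.7] 86.56 0.122868233015717 [215.05407255 216.58548939 204.13264887]
side [340 222  49  10 219] [559.5 141.9] [ 23.  134.8] 88.7 0.1230018692073172 [136.55251142 139.0456621  145.90410959]
side [358 273  38  11 201] [500.2 -84.3] [17.1 89.7] 87.75 0.1230638558525732 [142.26368159 145.1641791  151.12935323]
```

View pics/crop1.png

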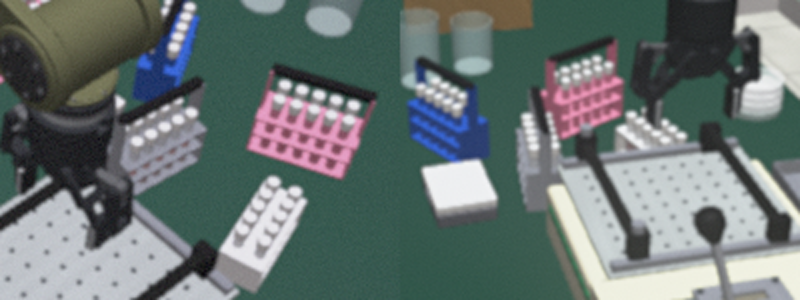

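View pics/ortho.png

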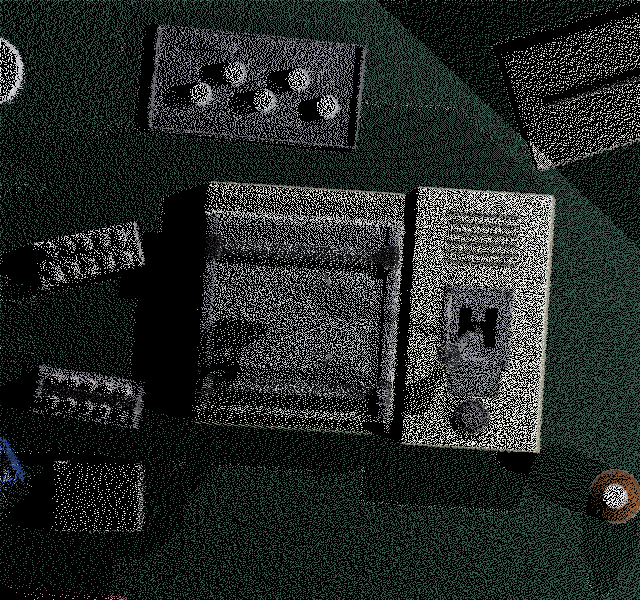

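The crop shows that the carrier at scene (410,215) is the grey steel one with a black handle. The others are pink, blue, or white without a handle. The ortho view shows the shaker turned by about -3°. I'll look at both places from close by with the wrist camera.

```bash
python3 - <<'E'
from plant import *
from h import *
D=np.array([[1,0,0],[0,-1,0],[0,0,-1.]])
ims=[]
for n,p in(("wc",[.44,.27,.36]),("ws",[.50,-.06,.50])):
    try: reach(p,D)
    except Exception as e: print(n,e); continue
    pause(.2); s=observe(); f=grab_frame("wrist"); np.savez(f"pics/{n}.npz",**f,tcp_rot=s["tcp_rot"],ee_pos=s["ee_pos"])
    ims.append(f["frame"]); print(n,s["time"],s["ee_pos"],f["hand_eye"].round(3).tolist(),f["intrinsics"][0])
cv2.imwrite("pics/w.png",cv2.resize(np.hstack(ims),(800,300),interpolation=cv2.INTER_AREA)[:,:,::-1])
E
```

```text
wc 1.5083 [0.44044726 0.26932125 0.35952616] [[1.0, -0.001, -0.0, -0.001], [0.001, 0.965, 0.264, -0.066], [0.0, -0.264, 0.965, -0.143], [0.0, 0.0, 0.0, 1.0]] [342.36580039   0.         322.22593469]
ws 3.1167 [ 0.50011326 -0.05925343  0.49974182] [[1.0, -0.001, -0.0, -0.001], [0.001, 0.965, 0.264, -0.066], [0.0, -0.264, 0.965, -0.143], [0.0, 0.0, 0.0, 1.0]] [342.36580039   0.         322.22593469]
```

View pics/w.png

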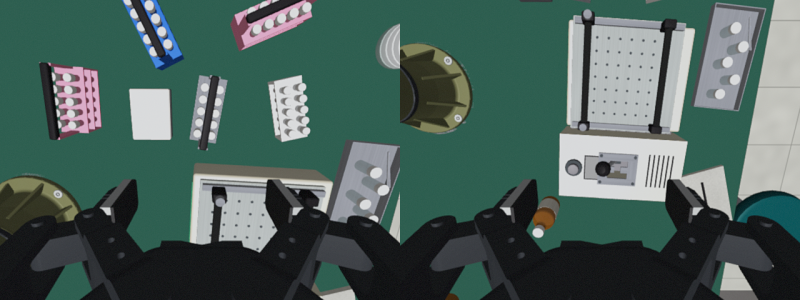

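The wrist view shows the steel carrier at about full-image (333,176), with the handle running along it. The shaker is fully visible: bars at 587 and 655, button at 573,168 and knob at 603,168 in the half-scale view. Next I'll compute poses from these clouds.

```bash
python3 - <<'E'
from h import *
def comp(m,k=1,minn=20):
    nl,lab,st,_=cv2.connectedComponentsWithStats(m.astype(np.uint8))
    return [lab==i for i in np.argsort(-st[1:,4])[:k]+1 if st[i,4]>=minn]
def rect(q): 
    c,s,a=cv2.minAreaRect((q[:,:2]*1000).astype(np.float32)); return np.round(c,1),np.round(s,1),round(a,2),"z",np.nanpercentile(q[:,2],[5,50,95]).round(4),len(q)
views={}
for n in("wc","ws"):
    f=dict(np.load(f"pics/{n}.npz")); views[n]=(wcloud(f,f),f["frame"].astype(int))
for n in("scene0","side0"):
    f=dict(np.load(f"pics/{n}.npz")); views[n]=(cloud(f),f["frame"].astype(int))
for n,(P,c) in views.items():
    x,y,z=P[...,0],P[...,1],P[...,2]
    mx=c.max(2); B=lambda a,b,cc,d:(x>a)&(x<b)&(y>cc)&(y<d)
    for m in comp(B(.36,.55,.18,.42)&(mx<75)&(z>.10)&(z<.15),1): print(n,"handle",rect(P[m]),P[m].mean(0).round(4))
    for m in comp(B(.3,.85,-.33,.02)&(c.min(2)>140)&(abs(z-.123)<.006),1):
        q=P[m]; print(n,"console",rect(q))
    for m in comp(B(.35,.8,-.14,.17)&(mx<75)&(z>.135)&(z<.165),3,60): print(n,"bar",rect(P[m]))
    for m in comp(B(.35,.8,-.3,-.05)&(mx<75)&(z>.17)&(z<.245),1): print(n,"knob",rect(P[m]),"top",P[m][np.argmax(P[m][:,2])].round(4))
    for m in comp(B(.36,.5,-.26,-.1)&(z>.137)&(z<.155)&(mx<130),1): print(n,"button",rect(P[m]))
    for m in comp(B(.42,.68,-.07,.15)&(c.min(2)>120)&(z>.105)&(z<.125),1): print(n,"plat",rect(P[m]))
E
```

```text
wc handle (array([452.1, 290.8]), array([129.3,  14.8]), 80.09, 'z', array([0.1307, 0.1324, 0.1338]), 1444) [0.452  0.2937 0.1323]
wc bar (array([470.6, 101.2]), array([111.2,  24.8]), 89.89, 'z', array([0.1414, 0.1527, 0.1635]), 1091)
wc bar (array([639. , 134.4]), array([20.1, 24.8]), 84.69, 'z', array([0.1374, 0.1541, 0.1564]), 463)
wc plat (array([538.7,  67.4]), array([145.7, 120.7]), 85.28, 'z', array([0.1144, 0.1156, 0.1168]), 6121)
ws console (array([ 549.8, -196.2]), array([170.9, 320.5]), 86.44, 'z', array([0.1221, 0.1237, 0.128 ]), 15256)
ws bar (array([632.6,  23.8]), array([239.4,  25.4]), 86.12, 'z', array([0.1471, 0.1529, 0.1561]), 2264)
ws bar (array([465. ,  34.2]), array([240.6,  25.4]), 86.24, 'z', array([0.1495, 0.1529, 0.163 ]), 1958)
ws knob (array([ 502.2, -155.3]), array([29. , 30.2]), 89.95, 'z', array([0.2226, 0.2307, 0.2346]), 471) top [ 0.5052 -0.1585  0.2359]
ws button (array([ 428.3, -180.6]), array([18.2, 26.8]), 87.19, 'z', array([0.1377, 0.1425, 0.1453]), 60)
ws plat (array([552.4,  31.2]), array([212.5, 162.9]), 86.39, 'z', array([0.1141, 0.1156, 0.1
[... 950 characters left out ...]
511 0.2875 0.1317]
side0 console (array([ 551.1, -196.6]), array([177.2, 323.4]), 86.56, 'z', array([0.1202, 0.1226, 0.1274]), 6985)
side0 bar (array([631.8,  21.3]), array([243.7,  28.5]), 85.53, 'z', array([0.1388, 0.1509, 0.1548]), 402)
side0 bar (array([462.5,  32.4]), array([245.3,  24.7]), 86.0, 'z', array([0.1386, 0.1517, 0.1619]), 394)
side0 knob (array([ 499.4, -166.2]), array([22.1, 26.5]), 77.56, 'z', array([0.2058, 0.2244, 0.2329]), 177) top [ 0.4989 -0.1574  0.2338]
side0 button (array([ 424.8, -198.3]), array([15.8, 24.6]), 69.93, 'z', array([0.1377, 0.1423, 0.1444]), 45)
side0 plat (array([567.7,  35. ]), array([208.6, 159.9]), 86.5, 'z', array([0.1122, 0.1145, 0.1171]), 2555)
```

```bash
cat >> h.py <<'E'
def Rz(a): c,s=np.cos(a),np.sin(a); return np.array([[c,-s,0],[s,c,0],[0,0,1]])
D=np.diag([1,-1,-1.])
YAW=np.deg2rad(-3.6); ORG=np.array([.5587,-.0643,0])
def W(x,y,z): return ORG+Rz(YAW)@np.array([x,y,z])   # shaker (m) -> world
def knob(c,f): return W(-.010+.17*np.sin(f),-.135-.17*np.sin(c)*np.cos(f),.055+.17*np.cos(c)*np.cos(f))
E
python3 - <<'E'
from plant import *
from h import *
R1=Rz(np.deg2rad(-10.0))@D; R2=Rz(YAW)@D
h=np.array([.4523,.290,.126])
reach(h+[0,0,.06],R1)
print(move_linear(h+[0,0,-.019],R1,feed=.08,f_stop=10))
gripper_to(0,squeeze=60); s=observe(); print("grip",s["opening"]*85,s["ee_pos"],s["time"])
move_linear(h+[0,0,.18],R1,feed=.12); pause(.2); s=observe(); print("lift",s["opening"]*85,s["contact_force"])
np.save("pics/dz.npy",0)
g=W(.027,.09,.115+.107+.07)
reach(g,R2)
move_linear(W(.027,.09,.115+.107+.012),R2,feed=.1)
pause(.2); f=grab_frame("side"); cv2.imwrite("pics/side1.png",f["frame"][130:340,250:490,::-1].repeat(3,0).repeat(3,1)[:600,:720]); s=observe(); print(s["contact_force"],s["time"],s["ee_pos"],g)
E
```

```text
False
grip 12.586952542704466 [0.45246661 0.29001733 0.10719479] 6.6833
lift 12.81532786320649 [ 0.21443199 -0.03575265 -7.54049853]
[-0.13577636  0.20422245 -7.08937239] 10.825 [0.59143629 0.02381555 0.234493  ] [0.59129787 0.02382706 0.292     ]
```

View pics/side1.png

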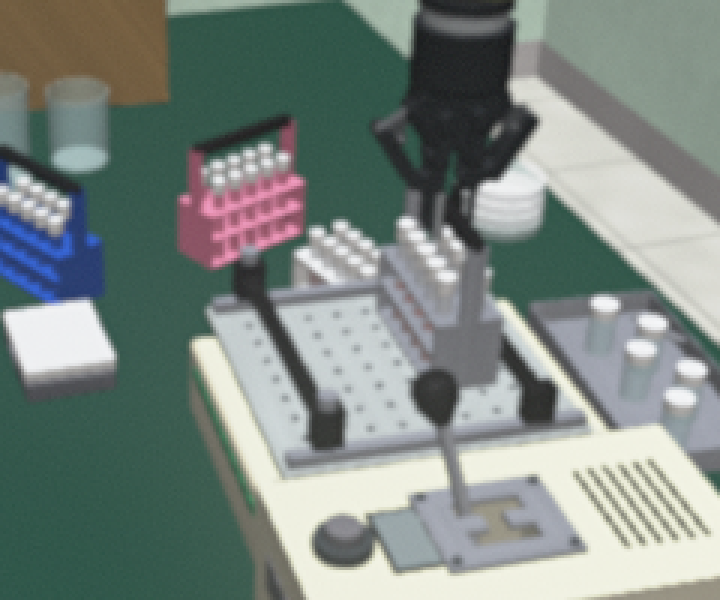

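The side picture shows the carrier upright and held above the platform, parallel to the far bar, with the near bar still back. Lower it, release, then push the bar with a tilted tool.

```bash
python3 - <<'E'
from plant import *
from h import *
R2=Rz(YAW)@D
print("down",move_linear(W(.027,.09,.115+.107-.006),R2,feed=.03,f_stop=3)); s=observe(); print(s["ee_pos"],s["contact_force"],s["time"])
gripper_to(.6); s=observe(); p=s["ee_pos"]; 
move_linear(p+[0,0,.09],R2,feed=.15)
t=np.deg2rad(30)
T=np.column_stack([[0,-1,0],[-np.cos(t),0,-np.sin(t)],[np.sin(t),0,-np.cos(t)]])
assert np.isclose(np.linalg.det(T),1)
T=Rz(YAW)@T
print([inverse_kinematics(W(x,.09,z),T) is not None for x,z in((-.15,.25),(-.15,.137),(-.01,.137))])
reach(W(-.15,.09,.26),T); gripper_to(0,squeeze=60)
f=grab_frame("scene"); np.savez("pics/scene2.npz",**f)
move_linear(W(-.15,.09,.137),T,feed=.12); pause(.2)
inv=lambda p:Rz(YAW).T@(p-ORG)
print("c1",move_linear(W(-.08,.09,.137),T,feed=.04,f_stop=2)); s=observe(); print(inv(s["ee_pos"]).round(4),s["contact_force"],s["time"])
E
```

```text
down True
[0.59158957 0.02370296 0.22215168] [ 1.64266815 -0.36515965  4.0345348 ] 11.275
[True, True, True]
c1 True
[-0.1144  0.09    0.1366] [ 0.51394525  0.06307786 -0.27922791] 16.8667
```

```bash
python3 - <<'E'
from plant import *
from h import *
inv=lambda p:Rz(YAW).T@(p-ORG)
print("push",move_linear(W(-.006,.09,.137),feed=.04,f_stop=16)); s=observe(); print(inv(s["ee_pos"]).round(4),s["contact_force"],s["time"])
f=grab_frame("scene"); np.savez("pics/scene3.npz",**f); cv2.imwrite("pics/scene3.png",f["frame"][190:370,260:480,::-1].repeat(3,0).repeat(3,1))
E
```

```text
push True
[-0.0176  0.09    0.1357] [-6.18221053  1.13412288  3.1356734 ] 19.025
```

View pics/scene3.png

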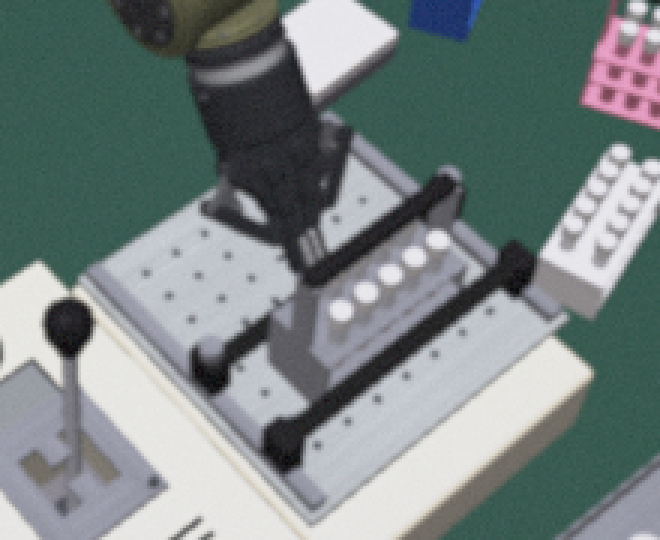

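The carrier stands upright between both bars, seemingly against the far bar. I'll push once more to be sure it is snug, then back off and shift the lever.

```bash
python3 - <<'E'
from plant import *
from h import *
inv=lambda p:Rz(YAW).T@(p-ORG)
pause(.2);print(observe()["contact_force"],inv(observe()["ee_pos"]).round(4))
print("push",move_linear(W(-.006,.09,.137),feed=.015,f_stop=18)); s=observe(); print(inv(s["ee_pos"]).round(4),s["contact_force"],s["time"])
move_linear(W(-.06,.09,.137),feed=.12)
move_linear(W(-.08,.09,.30),feed=.2)
R2=Rz(YAW)@np.column_stack([[0,-1,0],[-1,0,0],[0,0,-1.]])   # jaws along shaker y
k=knob(-.23,-.275); print("knob exp",k)
reach(W(-.056,-.02,.40),R2); gripper_to(1.0)
pause(.2); s=observe(); f=grab_frame("wrist"); np.savez("pics/w4.npz",**f,tcp_rot=s["tcp_rot"],ee_pos=s["ee_pos"]); 
for n in("side","scene"): g=grab_frame(n); np.savez(f"pics/{n}4.npz",**g)
cv2.imwrite("pics/w4.png",f["frame"][:,:,::-1]); print(s["time"])
P=wcloud(f,s); c=f["frame"].astype(int); x,y,z=np.moveaxis(P,2,0)
def rp(lbl,m):
    nl,lab,st,_=cv2.connectedComponentsWithStats(m.astype(np.uint8))
    for i in np.argsort(-st[1:,4])[:2]+1:
        q=P[lab==i]; r=cv2.minAreaRect((q[:,:2]*1000).astype(np.float32)); print(lbl,np.round(inv(np.r_[np.array(r[0])/1000,0])*1000,1),np.round(r[1],1),round(r[2],2),np.nanpercentile(q[:,2],[5,50,98]).round(4),st[i])
rp("handle",(c.max(2)<75)&(z>.23)&(z<.26)&(y>-.1)); rp("bar",(c.max(2)<75)&(z>.135)&(z<.165)&(y>-.1)); rp("knob",(c.max(2)<75)&(z>.17)&(z<.25)&(y<-.1))
E
```

```text
[-3.76344014 -0.56064121  2.1593527 ] [-0.0177  0.09    0.1356]
push True
[-0.0176  0.09    0.1345] [-3.08951695 -0.03942898  0.70558016] 19.625
knob exp [ 0.49651321 -0.15828079  0.21430378]
22.875
handle [33.5 89.9  0. ] [129.7  14.4] 86.84 [0.2454 0.2475 0.2492] [ 108  102  161   20 2726]
bar [68.5 92.5  0. ] [238.3  25.3] 86.05 [0.1493 0.1533 0.1567] [ 100   69  229   29 3338]
bar [-2.5 92.3  0. ] [240.   25.6] 86.36 [0.1493 0.1529 0.1639] [ 106  140  224   25 2926]
knob [-49.6 -95.8   0. ] [29.9 32. ] 89.28 [0.222  0.2309 0.2349] [386 188  34  35 943]
knob [ -34.9 -103.6    0. ] [0. 0.] 0.0 [0.1704 0.1704 0.1704] [399 183   1   1   1]
```

View pics/w4.png

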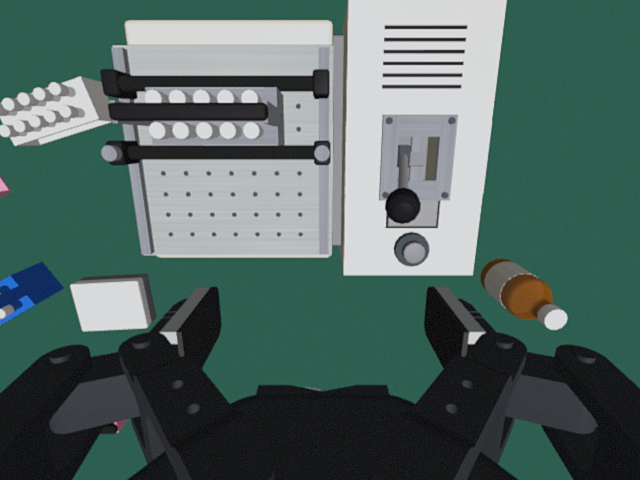

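The bars are 71 mm apart (72 expected when clamped) and the handle is at shaker x 33.5, y 90, so the carrier is clamped. The lever is still near left, with its knob at pixel (403,205). I'll grip the knob and shift.

```bash
python3 - <<'E'
from plant import *
from h import *
inv=lambda p:Rz(YAW).T@(p-ORG)
R2=Rz(YAW)@np.column_stack([[0,-1,0],[-1,0,0],[0,0,-1.]])
dz=np.array([0,0,-.022])
k=knob(-.23,-.262)
reach(k+[0,0,.06],R2)
print("desc",move_linear(k+dz,R2,feed=.1,f_stop=10))
gripper_to(0,squeeze=35); s=observe(); print("open mm",s["opening"]*85,s["contact_force"])
for c,f in((-.23,-.13),(-.23,0),(0,0),(.23,0),(.23,.14),(.23,.27)):
    st=move_linear(knob(c,f)+dz,R2,feed=.08,f_stop=25); s=observe()
    print((c,f),st,inv(s["ee_pos"]-knob(c,f)-dz).round(4),s["contact_force"].round(1),round(s["opening"]*85,1),s["time"])
    if st: break
f=grab_frame("side"); np.savez("pics/side5.npz",**f); cv2.imwrite("pics/side5.png",f["frame"][180:380,310:550,::-1].repeat(3,0).repeat(3,1))
E
```

```text
desc False
open mm 31.874758089419696 [-2.39733419  1.51300409  4.82236979]
(-0.23, -0.13) False [-5.618e-01  2.900e-02 -1.000e-04] [-1.2 -0.9  1.8] 32.2 25.6083
(-0.23, 0) False [-5.619e-01  2.900e-02 -3.000e-04] [-0.3 -2.3 -0.9] 32.0 26.0333
(0, 0) False [-5.615e-01  2.900e-02  4.000e-04] [-0.   0.2  4.7] 31.7 26.675
(0.23, 0) False [-0.5619  0.0294 -0.0006] [ 0.6  2.7 -4.1] 31.8 27.3167
(0.23, 0.14) False [-0.562   0.0294 -0.0008] [-1.8  4.7 -9.1] 32.1 27.7667
(0.23, 0.27) False [-5.622e-01  2.900e-02  3.000e-04] [-7.6  4.4 -2.7] 32.2 28.1917
```

View pics/side5.png

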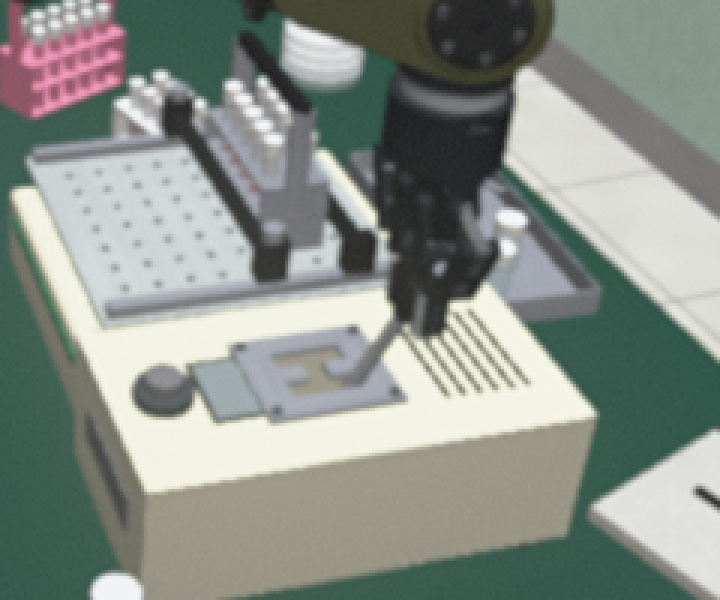

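The lever's rod is at the far end of the right slot. I'll press a little further, release, and check the knob and button from above.

```bash
python3 - <<'E'
from plant import *
from h import *
inv=lambda p:(Rz(YAW).T@(p-ORG)).round(4)
R2=Rz(YAW)@np.column_stack([[0,-1,0],[-1,0,0],[0,0,-1.]])
dz=np.array([0,0,-.022])
print(move_linear(knob(.23,.295)+dz,R2,feed=.03,f_stop=10),inv(observe()["ee_pos"]),observe()["contact_force"])
gripper_to(.75); k=knob(.23,.28)
move_linear(k+[0,0,.06],R2,feed=.15)
reach(W(-.11,-.09,.38),R2); gripper_to(0); pause(.2)
s=observe(); f=grab_frame("wrist"); print(s["time"],inv(s["ee_pos"]))
def meas(P,c,n):
    x,y,z=np.moveaxis(P,2,0); Q=(P-ORG)@Rz(YAW)
    def rp(lbl,m):
        nl,lab,st,_=cv2.connectedComponentsWithStats(m.astype(np.uint8))
        for i in np.argsort(-st[1:,4])[:2]+1:
            if st[i,4]<15: continue
            q=Q[lab==i]; r=cv2.minAreaRect((q[:,:2]*1000).astype(np.float32)); print(n,lbl,np.round(r[0],1),np.round(r[1],1),round(r[2],1),np.nanpercentile(q[:,2],[5,50,98]).round(4),st[i,4])
    X,Y=Q[...,0],Q[...,1]
    rp("knob",(c.max(2)<75)&(z>.19)&(z<.25)&(Y<-.08)&(abs(X)<.1)); rp("button",(z>.1405)&(z<.152)&(Y<-.08)&(Y>-.2)&(X<-.09)&(X>-.17))
    rp("handle",(c.max(2)<75)&(z>.235)&(z<.26)&(Y>-.02)&(X>0)&(X<.08)); rp("bar",(c.max(2)<75)&(z>.137)&(z<.16)&(Y>-.03)&(abs(X)<.13))
meas(wcloud(f,s),f["frame"].astype(int),"wrist")
for n in("side","scene"): g=grab_frame(n); meas(cloud(g),g["frame"].astype(int),n); np.savez(f"pics/{n}6.npz",**g)
cv2.imwrite("pics/w6.png",f["frame"][:,:,::-1])
E
```

```text
True [ 0.0373 -0.1726  0.1922] [-6.01769139  0.39025848  6.8669791 ]
31.2083 [-0.11 -0.09  0.38]
wrist knob [  33.8 -172.3] [32.  30.3] 55.0 [0.215  0.2276 0.2323] 1629
wrist button [-121.8 -133. ] [26.3 27.3] 2.2 [0.1433 0.1454 0.1472] 464
wrist handle [33.2 88.3] [127.4  14.5] 89.9 [0.2416 0.2473 0.2491] 3765
wrist bar [ -0.2 101.2] [ 25.3 219.9] 1.5 [0.1481 0.1526 0.1567] 3436
wrist bar [69.1 91.8] [240.4  24.9] 89.7 [0.1466 0.1535 0.1566] 2609
side knob [  32.7 -178.5] [28.7 27.6] 84.5 [0.2032 0.2222 0.2311] 205
side button [-122.5 -133.1] [28.5 24.4] 72.2 [0.1414 0.144  0.1464] 100
side handle [32.4 87.3] [ 15.3 130.8] 0.1 [0.2407 0.2457 0.2486] 192
side bar [-4.8 93.3] [218.8  23. ] 89.8 [0.1461 0.1514 0.1584] 267
side bar [63.6 -0.5] [22.3 61.1] 8.5 [0.1394 0.1508 0.1559] 141
scene knob [  39.7 -174.4] [29.7 28.7] 77.2 [0.2173 0.2258 0.2313] 252
scene button [-120.4 -133.4] [24.7 26.8] 55.7 [0.1414 0.1433 0.1462] 118
scene handle [36.8 89. ] [ 14.3 128.8] 1.2 [0.239 0.245 0.248] 411
scene bar [72.2 91.1] [ 25.7 241.8] 0.0 [0.1436 0.1508 0.1553] 841
scene bar [4.4 2. ] [64.  20.4] 87.3 [0.1406 0.1506 0.1595] 182
```

View pics/w6.png

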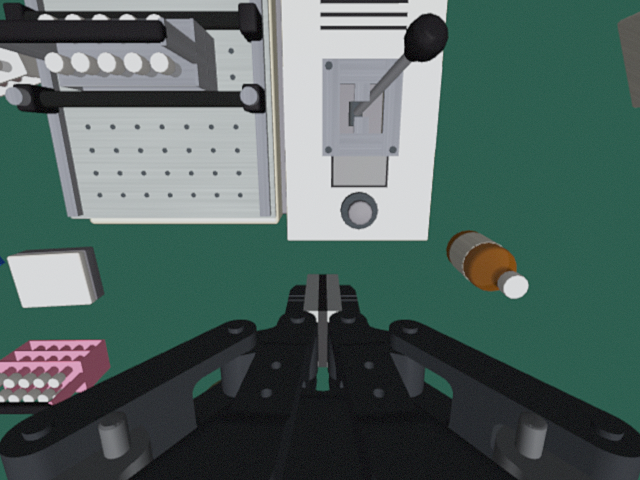

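The lever is far right (knob at about x 35, y -174, which is fore ≈ 0.27). The carrier is clamped, and three views agree on the button at (-121.5, -133). Now press it.

```bash
python3 - <<'E'
from plant import *
from h import *
R2=Rz(YAW)@np.column_stack([[0,-1,0],[-1,0,0],[0,0,-1.]])
b=lambda z: W(-.1215,-.1332,z)
reach(b(.20),R2); move_linear(b(.156),R2,feed=.08); pause(.2)
print(observe()["contact_force"])
print("press",move_linear(b(.132),R2,feed=.015,f_stop=14)); s=observe(); print(s["ee_pos"],s["contact_force"])
pause(.15); s=observe(); print(s["ee_pos"],s["contact_force"],s["time"])
move_linear(b(.20),R2,feed=.08); reach(W(-.11,-.09,.40),R2); pause(.3)
s=observe(); f=grab_frame("wrist"); P=wcloud(f,s); Q=(P-ORG)@Rz(YAW); c=f["frame"].astype(int)
X,Y,Z=np.moveaxis(Q,2,0)
m=(abs(X+.1215)<.008)&(abs(Y+.133)<.008); print("button top z",np.nanmedian(Z[m]))
for n,m in(("knob",(c.max(2)<75)&(Z>.2)&(Z<.25)&(Y<-.12)&(abs(X)<.1)),("handle",(c.max(2)<75)&(Z>.24)&(Z<.26)&(Y>0)&(X>0)&(X<.08))):
    r=cv2.minAreaRect((Q[m][:,:2]*1000).astype(np.float32)); print(n,np.round(r[0],1),np.round(r[1],1),r[2],np.nanpercentile(Z[m],50))
g=grab_frame("scene"); cv2.imwrite("pics/scene7.png",g["frame"][:,:,::-1]); print(observe()["contact_force"],observe()["time"])
E
```

```text
[ 0.64473128 -0.54451403 -0.22977232]
press True
[ 0.42912385 -0.18964278  0.1389781 ] [-3.25898081  1.36528235  8.40018578]
[ 0.42914167 -0.18965471  0.13897634] [-3.00502626  2.16836609  9.90057535] 34.2833
button top z 0.4635185708926064
knob [  34.1 -172.1] [32.1 30. ] 55.683170318603516 0.22764002514254036
handle [33.3 89.6] [129.9  14.6] 89.71539306640625 0.2473458414022856
[0.43892854 0.27500363 0.76979228] 36.4333
```

View pics/scene7.png

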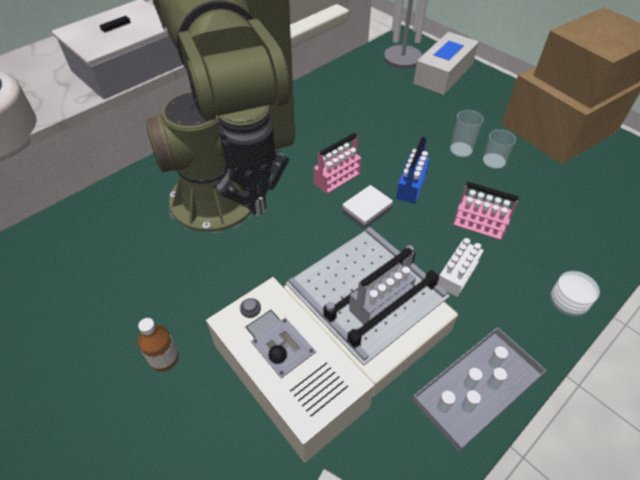

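The picture shows the carrier between the bars, the lever far right and the bystanders where they were. The z reading for the button was wrong, because the finger was inside the mask. I'll re-check it from the fixed cameras, then hand in.

```bash
python3 - <<'E'
from plant import *
from h import *
z=[]
for n in("scene","side"):
    g=grab_frame(n); Q=(cloud(g)-ORG)@Rz(YAW); X,Y,Z=np.moveaxis(Q,2,0)
    m=(np.hypot(X+.1215,Y+.133)<.009)&(Z<.2); z.append(np.nanmedian(Z[m]))
    o=dict(np.load(f"pics/{n}6.npz")); Qo=(cloud(o)-ORG)@Rz(YAW); mo=(np.hypot(Qo[...,0]+.1215,Qo[...,1]+.133)<.009)&(Qo[...,2]<.2)
    print(n,"button top now/before press",z[-1],np.nanmedian(Qo[...,2][mo]))
if max(z)>.141: close_job(); print("closed",observe()["time"])
E
```

```text
scene button top now/before press 0.14339533585103384 0.14374938316064395
side button top now/before press 0.14445234037330465 0.1443644580209327
the job is handed in; nothing more can be done
the job is handed in; nothing more can be done
```

The job is done and handed in at about 36.5 s of robot time (limit 64 s). `close_job()` reports no verdict, so the result rests on my own checks.

I set the steel carrier on the platform and slid the near bar up until two pushes stopped at the same place. I then moved the lever through neutral into the far right slot and pressed the start button last.

**What the last checks showed:**
- **Carrier:** upright against the far bar, with its handle at shaker x 33 mm, y 90 mm, parallel to the bars within 1°.
- **Bars:** 71 mm apart after clamping, against 72 mm expected. By the tool's travel from first contact, the near bar moved 96.8 mm.
- **Lever:** knob at about x 34–36, y -172 to -174 mm of the shaker, which is a forward lean of about 0.27 rad.
- **Start button:** pressed with about 10 N until the fingertips were at 139 mm, 6 mm below its top. It was back at its pre-press height in both fixed cameras.
- **Bystanders:** by eye, they stand where they were in the last scene picture.

**Checks that failed or disagreed:**
- A wrist-camera reading of the button after the press was useless because a finger blocked it, so I used the fixed cameras.
- One wrist view before the press, with the bars partly out of frame, put the bars 69 mm apart instead of 71 mm.
- Single-view positions differed by 2–4 mm between cameras, and by more for partly hidden parts. The side view put the knob at y -178.5 mm.

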